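# Return the bread tongs to their crock and shut the roll bin

## Task

A customer has left the serving tongs propped in the open roll bin. Put the tongs away tips-down in the steel crock, lowering them in rather than dropping them, so that the orange handle is left leaning out over the middle of the crock's low front lip; then shut the bin's clear flap fully. Leave the rolls, the coffee cup and the crock where they stand.

Things in the scene. Friction and masses are not known exactly. Their poses are not given: they have to be found in the camera images.
- tongs: Locked, rigid tongs, orange handle, steel tips, 120 g. Origin mid-length on the centre line; +x runs to the tips, y across. 18 mm wide (y), 18 mm thick (z); last 40 mm at the tips 30 mm wide. At the start the tips lie on the bin's floor and the underside on its front lip: a 30 degree upward slope, the last 60 mm of handle free beyond the lip
- tongs_handle (a point): Handle end of the tongs, on their centre line, at x = -100 mm (the tongs are 200 mm long)
- tongs_tip (a point): Tip end of the tongs, on their centre line, at x = +100 mm
- crock: Loose round steel utensil crock, 650 g, 100 mm outside, 92 mm inside diameter. The mouth is cut on a slant: the 6 mm rim bead tops out at 98 mm at the low front lip (its -x side), 132 mm at the back (+x). Origin at the centre of its underside, z up. The low lip is turned roughly away from the bin, up to about 45 degrees off
- crock_lip (a point): Top of the rim at the middle of the crock's low front lip, 98 mm above the counter, 48 mm from the crock's axis
- crock_floor (a point): Centre of the crock's inner floor, 6 mm above the crock's origin
- bin: Fixed roll bin, clear acrylic, black edges and base, 180 deep (x) by 240 wide (y). Origin at the centre of its underside; front faces -x. Floor inside 12 mm above the counter; front lip (round 8 mm black trim) at x = -88 mm, top at 82 mm. The flap's hinge line is parallel to y at x = +88 mm, z = 86 mm
- flap (a joint): Angle (rad) of the bin's clear flap: 0 shut and level, grows as it opens upward, up to 1.85. The stiff hinge (0.32 N m friction, flap 220 g) holds it anywhere: push it all the way down. In the bin's frame the free edge lies along (-cos q, 0, sin q) from the hinge. Sheet 240 mm wide, 4 mm thick
- flap_edge (a point): Middle of the flap's free edge, 188 mm from the hinge line; a black strip 22 mm wide and 8 mm thick runs along this edge
- roll_a: Loose bread roll in the bin, 105 x 48 x 40 mm, 90 g, lying along the bin's x on its +y side; origin at the centre of its underside. Leave alone
- roll_b: The same kind of roll, on the bin's -y side. Leave alone
- coffee: Lidded takeaway coffee cup, brown with a white lid and cardboard sleeve, 82 mm across at the lid, 58 mm at the foot, 100 mm high, 250 g; origin at the centre of its underside. Stands beside the crock. Leave alone
Things that resemble listed ones, but are neither listed nor needed, are in the scene too. What is shaped like the crock but purple or red is not meant.

How it is judged:
On the way, in this order (a step that is already met when the one before it is completed fails the run):
1. the tongs stand tips-down in the crock, let go, their handle leaning out over the low front lip (z of tongs_tip in the frame of crock below 0.03 m and horizontal distance between tongs_tip and crock below 0.048 m and x of tongs_handle in the frame of crock below -0.055 m and y of tongs_handle in the frame of crock between -0.04 and 0.04 m and contact force between the fingers and tongs below 0.05 N and linear speed of tongs below 0.03 m/s), for 0.3 s.
2. the flap is shut (value of joint flap below 0.06 rad), for 0.2 s.
At the end, for the whole second after the job is handed in: Tongs in the crock, tip end under 30 mm above its underside, handle end over 55 mm out from its axis toward the low lip and within 40 mm of the lip's middle sideways; flap under 0.06 rad; crock upright within 50 mm of its start, rolls and coffee cup within 30 mm of theirs (z of tongs_tip in the frame of crock below 0.03 m and horizontal distance between tongs_tip and crock below 0.048 m and x of tongs_handle in the frame of crock below -0.055 m and y of tongs_handle in the frame of crock between -0.04 and 0.04 m and linear speed of tongs below 0.02 m/s and angle between crock's own z axis and vertical below 0.08 rad and distance of crock from where it was at the start of the episode below 0.05 m and value of joint flap below 0.06 rad and distance of each of roll_a, roll_b, coffee from where it was at the start of the episode below 0.03 m and angle between coffee's own z axis and vertical below 0.1 rad); the robot touches nothing.
It fails at once if the tongs are dropped or thrown into the crock (faster than 0.7 m/s within 60 mm of its axis) (linear speed of tongs above 0.7 m/s and horizontal distance between tongs_tip and crock below 0.06 m).
It fails at once if the crock is tipped (angle between crock's own z axis and vertical above 0.35 rad).
It fails at once if the coffee cup is knocked over (angle between coffee's own z axis and vertical above 0.35 rad).
It also fails if it takes over 59 s, if anything falls off the work surface, if the arm or the gripper's body presses on something with over 40 N, if the wrist force passes 120 N, or if a joint passes its speed limit or range.

## Robot

A 6-joint arm with a two-finger parallel gripper is mounted at the origin on the work surface. World frame = base frame: x ahead of the robot, y to its left, z up, the work surface at z = 0. Lengths are in m, angles in rad, forces in N, time in s.
With the tool pointing down it reaches from about 0.325 to 0.775 m from the base axis. Payload 5.5 kg.
Tool frame: the origin (TCP) lies at the centre of the arm's flange, where the gripper is bolted on; the fingertips stand 182 mm ahead of it and the grasp point (between the pads) lies 163 mm ahead of it (ctrl.grasp_offset is the distance from the TCP to the grasp point, in m); z points along the fingers, y is the line along which they close (so a half turn about z gives the same grasp; the last joint's range is limited). The gripper opens to 88 mm and grips with 3 to 60 N. Pads are 20 mm wide; open, the fingers measure 115 mm over their backs; the gripper's body (75 mm by 178 mm) begins 61 mm behind the grasp point.
Start: joints at [-1.17, 0.091, 1.231, -0, 1.82, -0.057], TCP at [0.265, -0.538, 0.405] pointing down, gripper open.
Joint ranges: [-2.87, 2.87], [-0.86, 2.18], [0.17, 2.46], [-1.51, 4.65], [0.06, 2.69], [-2.65, 2.65]. Speed limits (rad/s): [2.57, 2.57, 3.01, 3.14, 3.14, 3.14].

## Interface

Orientations are given as a rotation vector (axis times angle).
In Python, from bench import ctrl gives the robot as it stands.
- The arm moves only by the tool step_arm, never from a script. Its arguments are lists of equal length, an entry for each row: "dp": the shift along the tool's x, y, z in cm, a list of three; "rot": the turn, a rotation vector about the tool's x, y, z in degrees, a list of three. In form: {"dp": [[tx, ty, tz], ...], "rot": [[rx, ry, rz], ...]}. A call has exactly 10 rows; each row shifts and turns the commanded pose from where the row before left it, along the tool's axes as they then stand; what a row does not reach is not made up. A row lasts 1/10 s, in which the tool goes at most 50 mm and 8.59 degrees, less where a joint would pass 70% of its speed; a pose out of reach is approached as far as the arm can. A call is refused whole if a number of a shift passes 5 or a number of a turn 8.59, either way. A call with a gripper value outside its range is refused whole. "claw" is the closure, from 0 (fully open) to 1 (shut), set as the call begins (left out, the last holds). The fingers move at their own pace and stop on an object; "force" is the grip in N (left out, the last holds). Time passes only in rows, so rows that do not move let the fingers close, or fill a call up. It gives the time, the measured TCP pose, the force, the opening and the grip force at its end, in the units of the state.
- ctrl.observe(): the state, without advancing time (a new reading comes with each control period).
- ctrl.get_image(name): name is "side" or "top"; returns a dict with "pixels" (480x640x3 uint8, red, green, blue), "z_map" (480x640 float32, m along the optical axis (not along the pixel's ray), 0 where there is no reading), "fovy" (degrees; the focal length in pixels is half the picture's height over the tangent of half this angle, whatever the lens; pixels are square), "cx", "cy" (the principal point, pixels), "T" (4x4, takes a point from camera to world coordinates). Camera axes: x right, y up, looking along -z (the intrinsics and any distortion apply to the point x, -y, -z); pixel columns grow to the right and rows downward; lengths in m; the calibration is good to about 2 mm. A picture is of the moment at which its call begins.
- ctrl.job_done(): hands the job in; it is judged then, once.
The state is a dict: "time_s": time; "qpos": joint angles; "qd": joint speeds; "joint_efforts": joint torques, N m; "position": TCP position; "eef_rot": TCP orientation; "force": force on the tool from outside, world axes, zero at the start; "ft_torque": the same for the moment, N m; "finger_gap": opening from 0.0 (shut) to 1.0 (fully open); "gripper_force": force on a finger pad.
Only numpy, scipy, OpenCV 4.12 (cv2) and the standard library are available. Lean on these libraries where they do the work, as an engineer would, in place of code of your own. Each camera call takes 0.05 s, during which the arm holds its last target. There are 200 camera calls.

## Working session

There is one attempt and no reset: what is moved stays moved. The work goes in short steps, Python scripts to look and compute and a tool call to move; the robot and the scene stay as the last step left them, time stands still between calls to the robot, and variables do not carry over. Pictures are saved under pics/ and viewed, at most 10 in all, crops included, and the job is handed in when it is done.

Besides the shell and the picture viewer there is one more tool, called after "Emit:" as name(argument=value, ...) on one line, values as JSON. step_arm: Moves the arm, as the interface text tells. Its arguments: {"type":"object","properties":{"dp":{"type":"array"},"rot":{"type":"array"},"claw":{"type":"number"},"force":{"type":"number"}},"required":["dp","rot"]}

```bash
mkdir -p pics; ls; cat > h.py <<'E'
import numpy as np, cv2
from bench import ctrl
def grab(n):
    im=ctrl.get_image(n); return im
def world(im):
    p=im['z_map']; h,w=p.shape; f=h/2/np.tan(np.radians(im['fovy'])/2)
    u,v=np.meshgrid(np.arange(w),np.arange(h))
    P=np.stack([(u-im['cx'])/f*p,-(v-im['cy'])/f*p,-p,np.ones_like(p)],-1)
    return (P@im['T'].T)[...,:3]
def save(im,n): cv2.imwrite('pics/'+n,cv2.cvtColor(im['pixels'],cv2.COLOR_RGB2BGR))
E
python3 - <<'E'
from h import *
print(ctrl.observe()); print(ctrl.grasp_offset)
for n in('top','side'):
    im=grab(n); save(im,n+'0.png'); np.save(n+'0.npy',world(im)); np.save(n+'0rgb.npy',im['pixels']); print({k:v for k,v in im.items() if k not in('pixels','z_map')}); print((im['z_map']==0).mean())
E
```

```text
pics
{'time_s': 0.0, 'qpos': array([-1.16966398e+00,  9.18565291e-02,  1.23188150e+00, -2.34644567e-05,
        1.81978864e+00, -5.67233541e-02]), 'qd': array([-1.10223715e-03,  5.28951507e-05,  8.36043097e-04,  2.28125627e-04,
        3.77321864e-04,  3.70582902e-04]), 'joint_efforts': array([ 1.72914722e-03, -4.46452188e+01, -4.06441247e+01,  6.99912175e-02,
        2.94889847e-02, -1.07503577e-04]), 'position': array([ 0.26521999, -0.53826234,  0.40351041]), 'eef_rot': array([-3.05777943e+00, -7.12492215e-01,  5.55429559e-04]), 'force': array([0.43479802, 0.01673536, 0.45975857]), 'ft_torque': array([-0.01724482, -0.02892941,  0.01748819]), 'gripper_force': 0.0, 'finger_gap': 1.0007633181322884}
0.1633
{'fovy': 42.26712208100057, 'cx': 305.5651383133683, 'cy': 235.9773387340494, 'T': array([[-0.02488161,  0.99305051, -0.11502861,  0.44463128],
       [-0.99959953, -0.02316266,  0.01625648,  0.00195956],
       [ 0.01347914,  0.11538703,  0.99322915,  1.49442916],
       [ 0.        ,  0.        ,  0.        ,  1.        ]])}
0.004059244791666666
{'fovy': 44.69249793504531, 'cx': 315.8724981186319, 'cy': 240.39775254993523, 'T': array([[-0.74087805, -0.4522876 ,  0.49652355,  1.28527417],
       [ 0.67162295, -0.50410134,  0.54295897,  0.73426333],
       [ 0.00472458,  0.735743  ,  0.67724436,  1.01171379],
       [ 0.        ,  0.        ,  0.        ,  1.        ]])}
0.003987630208333333
```

View pics/top0.png

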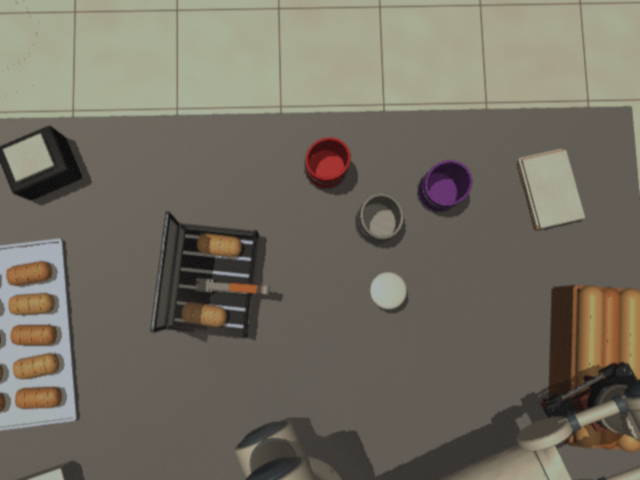

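View pics/side0.png

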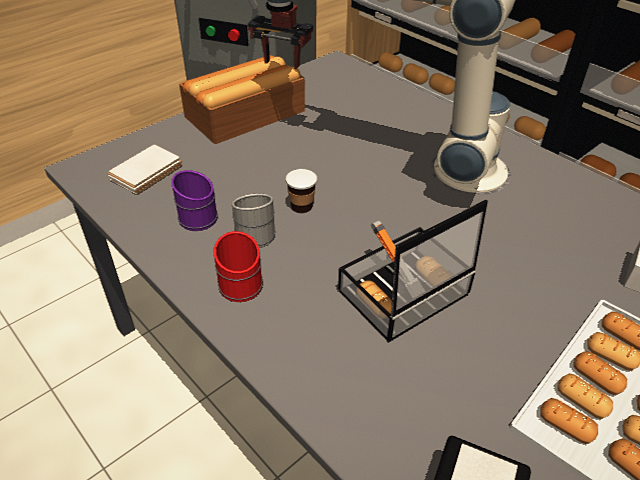

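```bash
python3 - <<'E'
from h import *
np.set_printoptions(precision=4,suppress=True)
for n in('top','side'):
    W=np.load(n+'0.npy'); I=np.load(n+'0rgb.npy'); hsv=cv2.cvtColor(I,cv2.COLOR_RGB2HSV)
    if n=='top': box=lambda a,b,c,d:(slice(c,d),slice(a,b))
    print(n)
    # tongs handle orange saturated
    b=(slice(270,305),slice(225,275)) if n=='top' else (slice(215,262),slice(365,402))
    m=(hsv[b][...,1]>190)&(hsv[b][...,0]<16)&(hsv[b][...,2]>120)
    P=W[b][m]; print('orange',len(P),P.mean(0)); c=np.median(P,0); P=P[np.linalg.norm(P-c,axis=1)<.08]
    d=np.linalg.svd(P-P.mean(0))[2][0]; t=(P-P.mean(0))@d; print(P.mean(0),d,P.mean(0)+d*t.min(),P.mean(0)+d*t.max())
    # crock
    b=(slice(188,248),slice(355,410)) if n=='top' else (slice(188,250),slice(225,280))
    P=W[b].reshape(-1,3); P=P[(P[:,2]>.09)&(P[:,2]<.15)]; 
    if n=='top':
        # circle fit + plane fit
        print('rim n',len(P),P[:,2].max())
    A=np.c_[2*P[:,:2],np.ones(len(P))]; s=np.linalg.lstsq(A,(P[:,:2]**2).sum(1),rcond=None)[0]; 
    print('circ',s[:2],np.sqrt(s[2]+s[0]**2+s[1]**2))
    pl=np.linalg.lstsq(np.c_[P[:,:2]-s[:2],np.ones(len(P))],P[:,2],rcond=None)[0]; print('plane',pl,np.linalg.norm(pl[:2]),np.degrees(np.arctan2(-pl[1],-pl[0])),'(low dir deg)')
    # coffee lid
    b=(slice(265,315),slice(365,412)) if n=='top' else (slice(160,215),slice(280,322))
    P=W[b].reshape(-1,3);P=P[(P[:,2]>.09)&(P[:,2]<.12)]; print('lid',(P.min(0)+P.max(0))/2,len(P))
W=np.load('top0.npy')
for uv in [(168,216),(155,328),(184,227),(258,234),(248,333),(183,235),(174,327),(262,289),(268,291)]: print(uv,W[uv[1],uv[0]])
I=cv2.imread('pics/top0.png'); a=cv2.resize(I[200:345,145:285],None,fx=4,fy=4,interpolation=2)
cv2.imwrite('pics/c.png',a)
E
```

```text
top
orange 0 [nan nan nan]<stdin>:10: RuntimeWarning: Mean of empty slice.
  ret = um.true_divide(
  return _methods._mean(a, axis=axis, dtype=dtype,
<stdin>:11: RuntimeWarning: Mean of empty slice.
Traceback (most recent call last):
ValueError: zero-size array to reduction operation minimum which has no identity
```

```bash
cat > m.py <<'E'
from h import *
np.set_printoptions(precision=4,suppress=True)
for n in('top','side'):
    W=np.load(n+'0.npy'); I=np.load(n+'0rgb.npy'); hsv=cv2.cvtColor(I,cv2.COLOR_RGB2HSV)
    print(n)
    b=(slice(278,298),slice(225,275)) if n=='top' else (slice(215,262),slice(365,402))
    if n=='top': print(hsv[289,240],hsv[286,240])
    m=(hsv[b][...,1]>150)&(hsv[b][...,0]<20)&(hsv[b][...,2]>100)
    P=W[b][m]; c=np.median(P,0); P=P[np.linalg.norm(P-c,axis=1)<.08]
    d=np.linalg.svd(P-P.mean(0))[2][0]; t=(P-P.mean(0))@d; print('orange',len(P),P.mean(0),d,P.mean(0)+d*t.min(),P.mean(0)+d*t.max())
    b=(slice(188,248),slice(355,410)) if n=='top' else (slice(188,250),slice(225,280))
    P=W[b].reshape(-1,3); S=hsv[b].reshape(-1,3)[:,1]; P=P[(P[:,2]>.09)&(P[:,2]<.15)&(S<80)]
    A=np.c_[2*P[:,:2],np.ones(len(P))]; s=np.linalg.lstsq(A,(P[:,:2]**2).sum(1),rcond=None)[0]
    print('circ',len(P),P[:,2].max(),s[:2],np.sqrt(s[2]+s[0]**2+s[1]**2))
    pl=np.linalg.lstsq(np.c_[P[:,:2]-s[:2],np.ones(len(P))],P[:,2],rcond=None)[0]; print('plane',pl,np.linalg.norm(pl[:2]),np.degrees(np.arctan2(-pl[1],-pl[0])),'(low dir deg)')
    b=(slice(265,315),slice(365,412)) if n=='top' else (slice(160,215),slice(280,322))
    P=W[b].reshape(-1,3);P=P[(P[:,2]>.09)&(P[:,2]<.12)]; print('lid',(P.min(0)+P.max(0))/2,len(P))
W=np.load('top0.npy')
for uv in [(168,216),(155,328),(184,227),(258,234),(248,333),(183,235),(174,327),(262,289),(268,291)]: print(uv,W[uv[1],uv[0]])
I=cv2.imread('pics/top0.png'); a=cv2.resize(I[200:345,145:285],None,fx=4,fy=4,interpolation=2)
cv2.imwrite('pics/c.png',a)
E
python3 m.py
```

```text
top
[ 12 182 161] [ 12 177 161]
orange 210 [0.4937 0.1223 0.0962] [-0.1139 -0.8541  0.5075] [0.4982 0.1565 0.0759] [0.4891 0.0878 0.1167]
circ 446 0.13757495969328115 [ 0.6471 -0.1923] 0.04782744922500787
plane [0.121  0.2425 0.1105] 0.2710174863331305 -116.51220869817242 (low dir deg)
lid [ 0.4812 -0.2024  0.0991] 1033
side
orange 274 [0.4968 0.1136 0.0951] [ 0.1575  0.8274 -0.5392] [0.4896 0.0757 0.1198] [0.5035 0.1489 0.0721]
circ 712 0.13563507332840852 [ 0.6492 -0.1947] 0.047905512115856835
plane [0.0647 0.1547 0.1045] 0.16766264032012748 -112.70263770940683 (low dir deg)
lid [ 0.4807 -0.2057  0.0985] 510
(168, 216) [0.6325 0.2539 0.2715]
(155, 328) [0.4128 0.2816 0.2598]
(184, 227) [0.6413 0.2643 0.0384]
(258, 234) [0.6214 0.0907 0.0313]
(248, 333) [0.3889 0.1198 0.004 ]
(183, 235) [0.6241 0.2694 0.0235]
(174, 327) [0.4094 0.2793 0.0825]
(262, 289) [0.4882 0.0781 0.125 ]
(268, 291) [0.4836 0.0652 0.1214]
```

View pics/c.png

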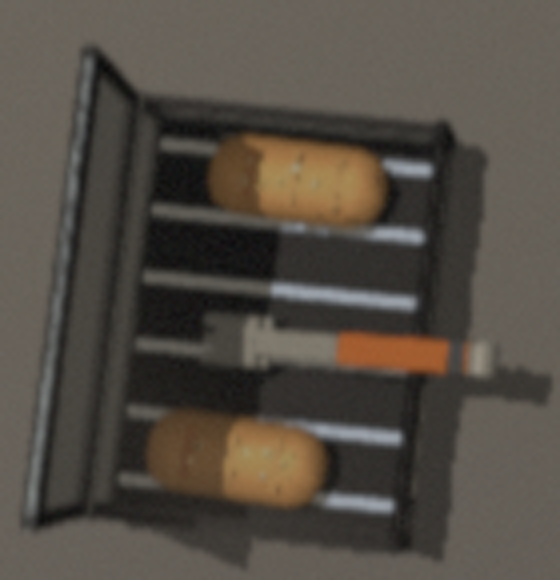

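```bash
cat >> h.py <<'E'
def rays(im_or_n,uv,z):
    im=im_or_n; f=240/np.tan(np.radians(im['fovy'])/2); uv=np.atleast_2d(uv).astype(float)
    d=np.c_[(uv[:,0]-im['cx'])/f,-(uv[:,1]-im['cy'])/f,-np.ones(len(uv))]@im['T'][:3,:3].T; o=im['T'][:3,3]
    return o+d*((z-o[2])/d[:,2])[:,None]
E
python3 - <<'E'
from h import *
np.set_printoptions(precision=4,suppress=True)
im=grab('top'); W=world(im); I=im['pixels']; hsv=cv2.cvtColor(I,cv2.COLOR_RGB2HSV)
# lip trim: crop px(445,130)->(400,540) => u=145+x/4
uv=[(145+x/4,200+y/4) for x,y in [(443,135),(428,265),(408,480),(402,540)]]; L=rays(im,uv,.078); print('lip',L, np.degrees(np.arctan2(*(L[0]-L[-1])[[1,0]])))
ed=rays(im,[(145+92/4,200+52/4),(145+32/4,200+522/4)],.27); print('flap edge',ed)
hg=rays(im,[(145+145/4,200+100/4),(145+92/4,200+510/4)],.082); print('hinge',hg)
# tongs cap end and tip, centre line at crop coords
e=rays(im,[(145+492/4,200+358/4)],.125); t=rays(im,[(145+205/4,200+342/4)],.025); print('handle end',e,'tip',t)
for n,b in(('top',(slice(188,248),slice(355,410))),('side',(slice(188,250),slice(225,280)))):
    W=np.load(n+'0.npy');S=cv2.cvtColor(np.load(n+'0rgb.npy'),cv2.COLOR_RGB2HSV)[b].reshape(-1,3)[:,1]; P=W[b].reshape(-1,3); P=P[(P[:,2]>.085)&(P[:,2]<.15)&(S<80)]
    c=np.array([.648,-.1935]); a=np.degrees(np.arctan2(P[:,1]-c[1],P[:,0]-c[0])); r=np.hypot(*(P[:,:2]-c).T)
    R=[]
    for k in range(-180,180,20):
        m=(a>=k)&(a<k+20)&(r>.04)&(r<.056)
        if m.sum()>3: 
            q=P[m]; q=q[q[:,2]>q[:,2].max()-.006]; R.append(q)
    R=np.vstack(R); A=np.c_[2*R[:,:2],np.ones(len(R))]; s=np.linalg.lstsq(A,(R[:,:2]**2).sum(1),rcond=None)[0]; print(n,len(R),'circ',s[:2],np.sqrt(s[2]+s[0]**2+s[1]**2))
    pl=np.linalg.lstsq(np.c_[R[:,:2]-s[:2],np.ones(len(R))],R[:,2],rcond=None)[0]; print(pl,np.linalg.norm(pl[:2]),np.degrees(np.arctan2(-pl[1],-pl[0])))
E
```

```text
lip [[0.6165 0.093  0.078 ]
 [0.542  0.1027 0.078 ]
 [0.4208 0.1158 0.078 ]
 [0.3874 0.1196 0.078 ]] -6.6341989626219
flap edge [[0.6388 0.2542 0.27  ]
 [0.4084 0.2832 0.27  ]]
hinge [[0.6401 0.2627 0.082 ]
 [0.4086 0.2928 0.082 ]]
handle end [[0.4868 0.065  0.125 ]] tip [[0.5034 0.2383 0.025 ]]
top 188 circ [ 0.6472 -0.1927] 0.047519274414598585
[0.1378 0.3282 0.1163] 0.35593533146782835 -112.7830660691825
side 173 circ [ 0.6496 -0.1946] 0.04755706032429112
[0.1473 0.3201 0.1143] 0.3523602109618307 -114.71422669814146
```

```bash
cat >> h.py <<'E'
from scipy.spatial.transform import Rotation as Ro
np.set_printoptions(precision=3,suppress=True)
def target(g,ang,tilt):
    "tool with x toward heading ang (deg), tilted about tool y by tilt deg; g grasp point"
    a=np.radians(ang); x=np.array([np.cos(a),np.sin(a),0]); z=np.array([0,0,-1.]); y=np.cross(z,x)
    R=Ro.from_matrix(np.c_[x,y,z])*Ro.from_euler('y',tilt,degrees=True)
    return np.array(g)-R.apply([0,0,ctrl.grasp_offset]),R
def delta(g,ang,tilt):
    s=ctrl.observe(); R=Ro.from_rotvec(s['eef_rot']); p,Rt=target(g,ang,tilt)
    print('t',s['time_s'],'grasp now',s['position']+R.apply([0,0,ctrl.grasp_offset]))
    print('dp in current tool cm',100*R.inv().apply(p-s['position']),'| in target tool',100*Rt.inv().apply(p-s['position']),'rot deg',np.degrees((R.inv()*Rt).as_rotvec()))
E
python3 -c "
from h import *
delta([.4895,.089,.167],83.5,0)"
```

```text
t 0.15 grasp now [ 0.265 -0.538  0.24 ]
dp in current tool cm [ 47.842 -46.342   7.422] | in target tool [64.862 15.183  7.345] rot deg [ -0.079  -0.05  -57.269]
```

Emit:
step_arm(dp=[[0, 0, 0], [0, 0, 0], [0, 0, 0], [0, 0, 0], [0, 0, 0], [0, 0, 0], [0, 0, 0], [0, 0, 0], [0, 0, 0], [0, 0, 0]], rot=[[0, 0, -5.73], [0, 0, -5.73], [0, 0, -5.73], [0, 0, -5.73], [0, 0, -5.73], [0, 0, -5.73], [0, 0, -5.73], [0, 0, -5.73], [0, 0, -5.73], [0, 0, -5.73]], claw=0)

```text
time_s: 1.15
position: [0.2652, -0.5382, 0.4042]
eef_rot: [-2.338, -2.097, -0.0]
force: [-0.6, -0.4, 0.2]
finger_gap: 1.001
gripper_force: 0.0
```

Emit:
step_arm(dp=[[3.2, 0.75, 0], [3.2, 0.75, 0], [3.2, 0.75, 0], [3.2, 0.75, 0], [3.2, 0.75, 0], [3.2, 0.75, 0], [3.2, 0.75, 0], [3.2, 0.75, 0], [3.2, 0.75, 0], [3.2, 0.75, 0]], rot=[[0, 0, 0], [0, 0, 0], [0, 0, 0], [0, 0, 0], [0, 0, 0], [0, 0, 0], [0, 0, 0], [0, 0, 0], [0, 0, 0], [0, 0, 0]])

```text
time_s: 2.15
position: [0.3759, -0.2274, 0.4044]
eef_rot: [-2.343, -2.092, 0.0]
force: [-0.0, 0.3, -0.1]
finger_gap: 0.998
gripper_force: 0.0
```

Emit:
step_arm(dp=[[3.2, 0.75, 0.8], [3.2, 0.75, 0.8], [3.2, 0.75, 0.8], [3.2, 0.75, 0.8], [3.2, 0.75, 0.8], [3.2, 0.75, 0.8], [3.2, 0.75, 0.8], [3.2, 0.75, 0.8], [3.2, 0.75, 0.8], [0, 0, 0]], rot=[[0, 0, 0], [0, 0, 0], [0, 0, 0], [0, 0, 0], [0, 0, 0], [0, 0, 0], [0, 0, 0], [0, 0, 0], [0, 0, 0], [0, 0, 0]])

```text
time_s: 3.15
position: [0.4755, 0.0526, 0.3307]
eef_rot: [-2.337, -2.095, 0.002]
force: [-1.2, 0.3, -0.4]
finger_gap: 1.0
gripper_force: 0.0
```

```bash
python3 -c "
from h import *
delta([.4895,.089,.107],83.5,0)
im=grab('side'); I=im['pixels'][170:330,300:480]; cv2.imwrite('pics/s1.png',cv2.resize(I[...,::-1],None,fx=4,fy=4)[:600])"
```

```text
t 3.15 grasp now [0.475 0.053 0.167]
dp in current tool cm [3.767 1.01  6.04 ] | in target tool [3.776 0.974 6.04 ] rot deg [-0.178 -0.045  0.262]
```

View pics/s1.png

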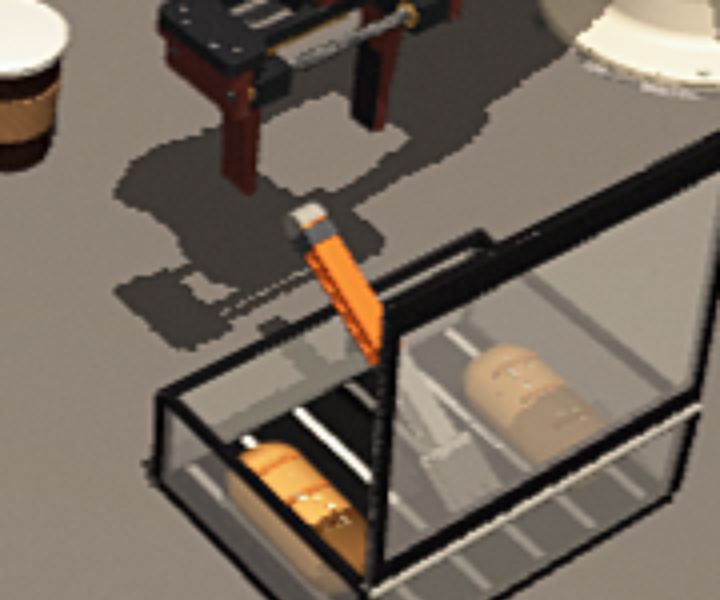

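Emit:
step_arm(dp=[[1.9, 0.5, 0], [1.9, 0.5, 0], [0, 0, 0], [0, 0, 1], [0, 0, 1], [0, 0, 1], [0, 0, 1], [0, 0, 1], [0, 0, 1], [0, 0, 0]], rot=[[0, 0, 0], [0, 0, 0], [0, 0, 0], [0, 0, 0], [0, 0, 0], [0, 0, 0], [0, 0, 0], [0, 0, 0], [0, 0, 0], [0, 0, 0]])

```text
time_s: 4.2
position: [0.4891, 0.0864, 0.2705]
eef_rot: [-2.342, -2.091, 0.004]
force: [-0.5, 0.5, -0.3]
finger_gap: 1.0
gripper_force: 0.0
```

```bash
python3 -c "
from h import *
delta([.4895,.089,.107],83.5,0)
im=grab('side'); print(rays(im,[[376,224]],.125)); I=im['pixels'][170:330,300:480]; cv2.imwrite('pics/s2.png',cv2.resize(I[...,::-1],None,fx=4,fy=4)[:600])"
```

```text
t 4.2 grasp now [0.489 0.086 0.107]
dp in current tool cm [0.265 0.012 0.022] | in target tool [0.265 0.012 0.023] rot deg [-0.173  0.039  0.029]
[[0.494 0.075 0.125]]
```

View pics/s2.png

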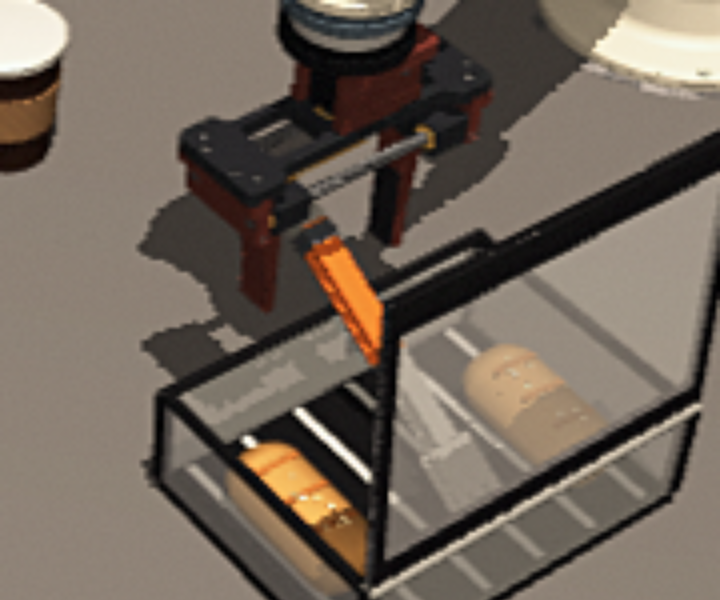

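Emit:
step_arm(dp=[[0.4, 0, 0], [0, 0, 0], [0, 0, 0], [0, 0, 0], [0, 0, 0], [0, 0, 0], [0, 0, 0], [0, 0, 0], [0, 0, 0], [0, 0, 0]], rot=[[0, 0, 0], [0, 0, 0], [0, 0, 0], [0, 0, 0], [0, 0, 0], [0, 0, 0], [0, 0, 0], [0, 0, 0], [0, 0, 0], [0, 0, 0]])

```text
time_s: 5.25
position: [0.49, 0.0904, 0.2726]
eef_rot: [-2.343, -2.093, 0.0]
force: [0.1, 0.7, 0.6]
finger_gap: 0.998
gripper_force: 0.0
```

Emit:
step_arm(dp=[[0, 0, 0], [0, 0, 0], [0, 0, 0], [0, 0, 0], [0, 0, 0], [0, 0, 0], [0, 0, 0], [0, 0, 0], [0, 0, 0], [0, 0, 0]], rot=[[0, 0, 0], [0, 0, 0], [0, 0, 0], [0, 0, 0], [0, 0, 0], [0, 0, 0], [0, 0, 0], [0, 0, 0], [0, 0, 0], [0, 0, 0]], claw=1, force=45)

```text
time_s: 6.25
position: [0.49, 0.0905, 0.2726]
eef_rot: [2.343, 2.093, 0.0]
force: [1.3, -0.5, 0.1]
finger_gap: 0.204
gripper_force: 45.0
```

```bash
python3 -c "
from h import *
delta([.50,.05,.30],83.5,0)
im=grab('top');W=world(im)[278:298,220:275];h=cv2.cvtColor(im['pixels'],cv2.COLOR_RGB2HSV)[278:298,220:275]
print(ctrl.observe()['finger_gap']*88)"
```

```text
t 6.25 grasp now [0.49  0.09  0.109]
dp in current tool cm [ -3.906   1.453 -19.065] | in target tool [ -3.907   1.454 -19.065] rot deg [ 0.004 -0.004  0.032]
17.529113367260507
```

Emit:
step_arm(dp=[[0, 0, -1], [0, 0, -2], [0, 0, -2], [0, 0, -2], [0, 0, -2], [0, 0, -2], [0, 0, -2], [0, 0, -2], [0, 0, -2], [0, 0, -1]], rot=[[0, 0, 0], [0, 0, 0], [0, 0, 0], [0, 0, 0], [0, 0, 0], [0, 0, 0], [0, 0, 0], [0, 0, 0], [0, 0, 0], [0, 0, 0]])

```text
time_s: 7.3
position: [0.4897, 0.0904, 0.4552]
eef_rot: [2.342, 2.092, 0.003]
force: [-0.4, -0.1, -1.0]
finger_gap: 0.201
gripper_force: 45.0
```

```bash
cat > t.py <<'E'
from h import *
# in-hand tongs line: orange points near the grasp
s=ctrl.observe(); R=Ro.from_rotvec(s['eef_rot']); g=s['position']+R.apply([0,0,ctrl.grasp_offset]); print('grasp',g)
for n in('top','side'):
    im=grab(n); W=world(im); h=cv2.cvtColor(im['pixels'],cv2.COLOR_RGB2HSV)
    Q=(W-s['position'])@R.as_matrix(); Q[...,2]-=ctrl.grasp_offset   # tool coords about grasp
    near=(abs(Q[...,1])<.013)&(abs(Q[...,0])<.22)&(abs(Q[...,2])<.2)&(Q[...,0]>-.06)
    for nm,m in(('orange',near&(h[...,1]>150)&(h[...,0]<20)&(h[...,2]>100)),('steel',near&(h[...,1]<90)&(Q[...,0]>.05)&(Q[...,2]>-.02))):
        P=Q[m]
        if len(P)<10: print(n,nm,len(P)); continue
        d=np.linalg.svd(P-P.mean(0))[2][0]; d*=np.sign(d[0]); t=(P-P.mean(0))@d
        print(n,nm,len(P),'mean',P.mean(0),'dir',d,'pitch',np.degrees(np.arctan2(d[2],d[0])),'ends',P.mean(0)+d*t.min(),P.mean(0)+d*t.max())
    save(im,n+'_t%.0f.png'%s['time_s'])
E
python3 t.py
```

```text
grasp [0.49  0.09  0.292]
top orange 0
top steel 197 mean [ 0.186 -0.     0.086] dir [0.064 0.005 0.998] pitch 86.32317892621457 ends [ 0.181 -0.001  0.014] [0.193 0.    0.199]
side orange 368 mean [0.032 0.002 0.013] dir [0.43  0.077 0.899] pitch 64.43652840025278 ends [-0.011 -0.005 -0.078] [0.049 0.005 0.048]
side steel 1006 mean [0.15  0.001 0.083] dir [ 0.699 -0.016  0.715] pitch 45.662038120160304 ends [0.083 0.002 0.014] [ 0.231 -0.001  0.165]
```

View pics/side_t7.png

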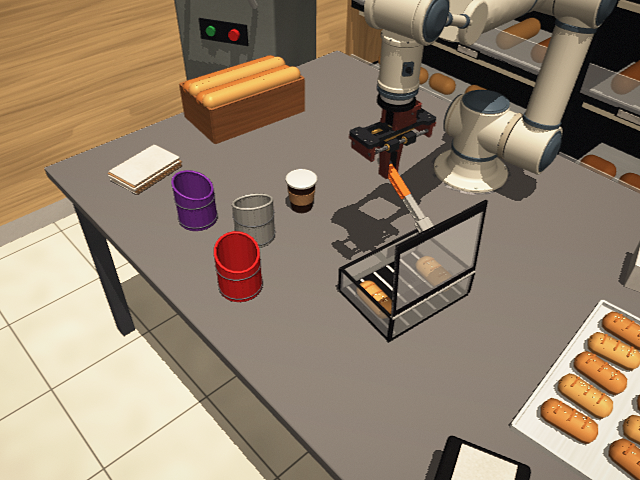

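```bash
cat > t.py <<'E'
from h import *
import sys
def run(n,box,tag):
    s=ctrl.observe(); R=Ro.from_rotvec(s['eef_rot']); g=s['position']+R.apply([0,0,ctrl.grasp_offset])
    im=grab(n); h=cv2.cvtColor(im['pixels'],cv2.COLOR_RGB2HSV); u0,u1,v0,v1=box
    M=np.zeros(h.shape[:2],bool); M[v0:v1,u0:u1]=1
    f=240/np.tan(np.radians(im['fovy'])/2)
    def cast(uv):
        d=np.c_[(uv[:,0]-im['cx'])/f,-(uv[:,1]-im['cy'])/f,-np.ones(len(uv))]@im['T'][:3,:3].T; o=im['T'][:3,3]
        ny=R.as_matrix()[:,1]; P=o+d*(((g-o)@ny)/(d@ny))[:,None]; return (P-g)@R.as_matrix()
    v,u=np.nonzero(M&(h[...,1]>200)&(h[...,0]<20)&(h[...,2]>100)); P=cast(np.c_[u,v])[:,[0,2]]
    l=cv2.fitLine(P.astype(np.float32),cv2.DIST_HUBER,0,.001,.001).ravel(); l[:2]*=np.sign(l[0]); print(len(P),'pitch',np.degrees(np.arctan2(l[1],l[0])),'mean',l[2:],'perp offset of grasp',l[2]*l[1]-l[3]*l[0])
    d=l[:2]; t=(P-l[2:])@d; print('ends',l[2:]+d*t.min(),l[2:]+d*t.max())
    return im,cast
if __name__=='__main__':
    im,cast=run('side',(380,420,160,205),'')
    I=im['pixels'][150:250,360:460]; cv2.imwrite('pics/z.png',cv2.resize(I[...,::-1],None,fx=6,fy=6,interpolation=2))
    print(cast(np.array([[424,231],[432,226.]])))
E
python3 t.py
```

```text
249 pitch 47.18491 mean [0.018 0.015] perp offset of grasp 0.0030597942
ends [-0.001 -0.006] [0.051 0.051]
[[ 0.125 -0.     0.089]
 [ 0.143 -0.     0.062]]
```

View pics/z.png

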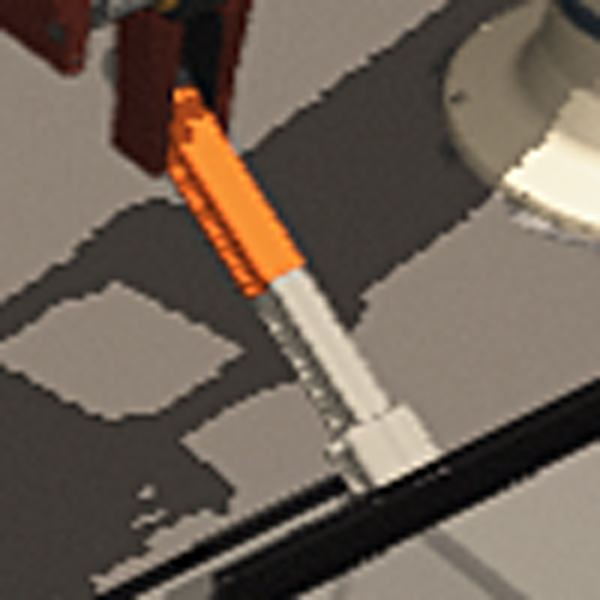

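```bash
python3 - <<'E'
from t import *
im,cast=run('side',(380,420,160,205),'')
c=np.array([[225,125],[305,262],[388,402],[183,110],[275,275],[360,420],[170,175],[247,292]],float)/6+[360,150]
P=cast(c)[:,[0,2]]; print(P)
for a,b in((0,1),(0,2),(3,4),(3,5),(6,7)): d=P[b]-P[a]; print(a,b,np.degrees(np.arctan2(d[1],d[0])))
E
```

```text
236 pitch 42.929478 mean [0.033 0.03 ] perp offset of grasp 0.00060571916
ends [-0.002 -0.003] [0.053 0.048]
[[ 0.027 -0.009]
 [ 0.073  0.022]
 [ 0.12   0.053]
 [ 0.006 -0.003]
 [ 0.06   0.036]
 [ 0.109  0.068]
 [ 0.003  0.027]
 [ 0.048  0.051]]
0 1 33.80096866141675
0 2 33.48430544221196
3 4 35.61512752054403
3 5 34.63854901182045
6 7 28.407845176326706
```

```bash
python3 -c "
from h import *
delta([.5834,-.3406,.29],66.3,0)
delta([.5834,-.3406,.2686],66.3,-20)
p,R=target([.5834,-.3406,.29],66.3,0); p2,R2=target([.5834,-.3406,.2686],66.3,-20); print(p,p2)
print(100*R.inv().apply(p2-p),100*R2.inv().apply(p2-p))"
```

```text
t 7.5 grasp now [0.49  0.09  0.289]
dp in current tool cm [-41.777  14.136  -0.134] | in target tool [-35.715  25.876  -0.132] rot deg [-0.043  0.019 17.23 ]
t 7.5 grasp now [0.49  0.09  0.289]
dp in current tool cm [-36.442  15.793   2.988] | in target tool [-27.289  25.876  13.117] rot deg [  2.965 -19.829  17.061]
[ 0.583 -0.341  0.453] [ 0.606 -0.289  0.422]
[ 5.585 -0.     3.125] [ 6.317 -0.     1.026]
```

Emit:
step_arm(dp=[[0, 0, 0], [0, 0, 0], [0, 0, 0], [0, 0, 0], [-2.2, 1.6, 0], [-2.2, 1.6, 0], [-2.2, 1.6, 0], [-2.2, 1.6, 0], [-2.2, 1.6, 0], [-2.2, 1.6, 0]], rot=[[0, 0, 4.3], [0, 0, 4.3], [0, 0, 4.3], [0, 0, 4.3], [0, 0, 0], [0, 0, 0], [0, 0, 0], [0, 0, 0], [0, 0, 0], [0, 0, 0]])

```text
time_s: 8.5
position: [0.5251, -0.0701, 0.4509]
eef_rot: [-2.628, -1.718, 0.003]
force: [-0.1, 0.8, -1.1]
finger_gap: 0.199
gripper_force: 45.0
```

Emit:
step_arm(dp=[[-2.25, 1.63, 0], [-2.25, 1.63, 0], [-2.25, 1.63, 0], [-2.25, 1.63, 0], [-2.25, 1.63, 0], [-2.25, 1.63, 0], [-2.25, 1.63, 0], [-2.25, 1.63, 0], [-2.25, 1.63, 0], [-2.25, 1.63, 0]], rot=[[0, 0, 0], [0, 0, 0], [0, 0, 0], [0, 0, 0], [0, 0, 0], [0, 0, 0], [0, 0, 0], [0, 0, 0], [0, 0, 0], [0, 0, 0]])

```text
time_s: 9.5
position: [0.5841, -0.3417, 0.4505]
eef_rot: [-2.628, -1.717, 0.002]
force: [-0.2, 0.0, -1.1]
finger_gap: 0.203
gripper_force: 45.0
```

Emit:
step_arm(dp=[[0.57, 0, 0], [0.57, 0, 0], [0.57, 0, 0], [0.57, 0, 0], [0.57, 0, 0], [0.57, 0, 0], [0.57, 0, 0], [0.57, 0, 0], [0.57, 0, 0], [0.57, 0, 0]], rot=[[0, -2, 0], [0, -2, 0], [0, -2, 0], [0, -2, 0], [0, -2, 0], [0, -2, 0], [0, -2, 0], [0, -2, 0], [0, -2, 0], [0, -2, 0]])

```text
time_s: 10.5
position: [0.6066, -0.289, 0.4416]
eef_rot: [2.444, 1.599, -0.435]
force: [0.4, -0.8, -2.1]
finger_gap: 0.204
gripper_force: 45.0
```

```bash
python3 -c "
from h import *
delta([.5834,-.3406,.2686],66.3,-20)
im=grab('side'); save(im,'p.png'); cv2.imwrite('pics/q.png',cv2.resize(im['pixels'][120:260,180:330,::-1],None,fx=4,fy=4,interpolation=2)); np.save('p.npy',im['z_map'])"
```

```text
t 10.5 grasp now [ 0.584 -0.34   0.288]
dp in current tool cm [ 0.603 -0.046  1.864] | in target tool [ 0.601 -0.052  1.865] rot deg [-0.146  0.065  0.104]
```

View pics/q.png

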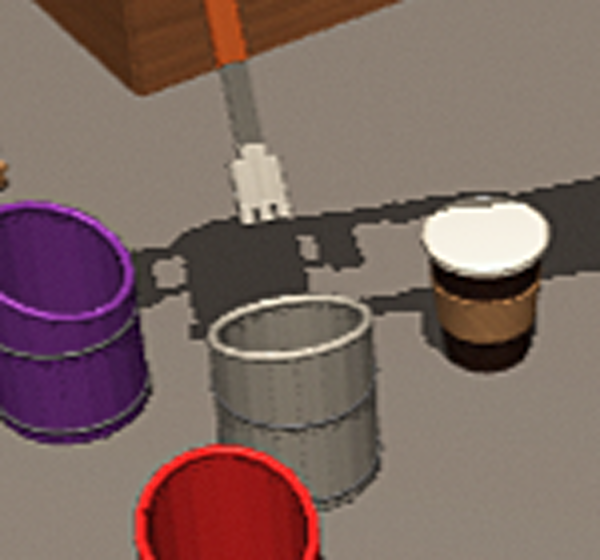

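```bash
cat > tip.py <<'E'
from h import *
def tip(us=(239,252),vs=(156,176)):
    s=ctrl.observe(); R=Ro.from_rotvec(s['eef_rot']); g=s['position']+R.apply([0,0,ctrl.grasp_offset])
    im=grab('side'); W=world(im); Q=(W-g)@R.as_matrix()
    u=np.array([-.402,-.916,0]); 
    C=np.array([.648,-.1935,0])
    m=(np.linalg.norm(Q,axis=-1)<.19)&(Q[...,0]>.03)&(abs(Q[...,1])<.022)&(Q[...,2]>.02)&(Q[...,2]<.16)
    P=Q[m]; d=np.linalg.svd(P-P.mean(0))[2][0]; d*=np.sign(d[0]); t=(P-P.mean(0))@d
    print(len(P),'dir',d,'pitch',np.degrees(np.arctan2(d[2],d[0])),'y mean',P[:,1].mean(),'ymid far',[P[(t>a)&(t<=a+.02)][:,1].mean().round(4) for a in (t.min(),0,t.max()-.02)])
    e=P.mean(0)+d*t.max(); print('surface tip end tool',e,'|dist|',np.linalg.norm(e),'centre tip world',g+R.apply(e))
    r=np.hypot(P[:,0],P[:,2]); print(r.max()); k=np.argsort(-r)[:12]; print(P[k])
tip()
E
python3 tip.py
```

```text
472 dir [0.868 0.006 0.497] pitch 29.775117122610684 y mean 0.0015158474432214316 ymid far [np.float64(0.0013), np.float64(0.0018), np.float64(0.0018)]
surface tip end tool [0.148 0.002 0.084] |dist| 0.1698731311649798 centre tip world [ 0.629 -0.239  0.158]
0.1700574715385893
[[ 0.139 -0.008  0.097]
 [ 0.15   0.012  0.08 ]
 [ 0.149 -0.001  0.081]
 [ 0.149  0.002  0.08 ]
 [ 0.148 -0.011  0.081]
 [ 0.145  0.013  0.086]
 [ 0.146  0.003  0.084]
 [ 0.146 -0.009  0.084]
 [ 0.138  0.014  0.096]
 [ 0.146 -0.007  0.083]
 [ 0.147  0.009  0.081]
 [ 0.149  0.012  0.077]]
```

```bash
cat > ins.py <<'E'
from h import *
def plan(tipx,tipz,back,tilt=-23,head=66.3,y=0.):
    C=np.array([.648,-.1935,0]); a=np.radians(head); ex=np.array([np.cos(a),np.sin(a),0]); ey=np.array([-np.sin(a),np.cos(a),0])
    _,R=target([0,0,0],head,tilt); al=R.apply([np.cos(np.radians(30.3)),0,np.sin(np.radians(30.3))])
    tip=C+ex*tipx+ey*y+np.array([0,0,tipz])-al*back
    g=tip-R.apply([.1445,.001,.0875]); print('tip',tip,'g',g,'axis elev',np.degrees(np.arcsin(-al[2])),'axis in tool',100*R.inv().apply(al)); delta(g,head,tilt)
if __name__=='__main__':
    plan(.032,.0135,.12); plan(.032,.0135,0)
E
python3 ins.py
```

```text
tip [ 0.632 -0.23   0.11 ] g [ 0.591 -0.32   0.247] axis elev 53.300000000000026 axis in tool [86.34  -0.    50.453]
t 10.6 grasp now [ 0.584 -0.339  0.288]
dp in current tool cm [ 4.202 -0.134  3.174] | in target tool [ 4.362 -0.157  2.949] rot deg [-0.16  -3.003  0.197]
tip [ 0.661 -0.164  0.013] g [ 0.62  -0.254  0.151] axis elev 53.300000000000026 axis in tool [86.34  -0.    50.453]
t 10.6 grasp now [ 0.584 -0.339  0.288]
dp in current tool cm [14.231 -0.081  9.762] | in target tool [14.722 -0.157  9.003] rot deg [-0.16  -3.003  0.197]
```

Emit:
step_arm(dp=[[0, 0, 0], [0, 0, 0], [0.72, -0.02, 0.49], [0.72, -0.02, 0.49], [0.72, -0.02, 0.49], [0.72, -0.02, 0.49], [0.72, -0.02, 0.49], [0.72, -0.02, 0.49], [0, 0, 0], [0, 0, 0]], rot=[[-0.15, -3, 0.2], [0, 0, 0], [0, 0, 0], [0, 0, 0], [0, 0, 0], [0, 0, 0], [0, 0, 0], [0, 0, 0], [0, 0, 0], [0, 0, 0]])

```text
time_s: 11.6
position: [0.6169, -0.2628, 0.3997]
eef_rot: [2.412, 1.572, -0.488]
force: [0.6, 0.6, -1.8]
finger_gap: 0.199
gripper_force: 45.0
```

```bash
python3 ins.py; python3 tip.py; python3 -c "
from h import *
im=grab('side'); cv2.imwrite('pics/q2.png',cv2.resize(im['pixels'][120:260,180:330,::-1],None,fx=4,fy=4,interpolation=2))"
```

```text
tip [ 0.632 -0.23   0.11 ] g [ 0.591 -0.32   0.247] axis elev 53.300000000000026 axis in tool [86.34  -0.    50.453]
t 11.6 grasp now [ 0.592 -0.321  0.249]
dp in current tool cm [ 0.214 -0.033  0.193] | in target tool [ 0.214 -0.032  0.193] rot deg [ 0.144  0.01  -0.156]
tip [ 0.661 -0.164  0.013] g [ 0.62  -0.254  0.151] axis elev 53.300000000000026 axis in tool [86.34  -0.    50.453]
t 11.6 grasp now [ 0.592 -0.321  0.249]
dp in current tool cm [10.576 -0.077  6.246] | in target tool [10.575 -0.032  6.248] rot deg [ 0.144  0.01  -0.156]
539 dir [ 0.807 -0.006  0.59 ] pitch 36.16470818452524 y mean 0.0012929266898044204 ymid far [np.float64(0.0017), np.float64(0.0013), np.float64(-0.0)]
surface tip end tool [0.159 0.001 0.103] |dist| 0.19002195936187796 centre tip world [ 0.636 -0.225  0.092]
0.18980715346793678
[[ 0.15   0.004  0.116]
 [ 0.147 -0.005  0.12 ]
 [ 0.147  0.009  0.119]
 [ 0.148 -0.017  0.118]
 [ 0.153  0.018  0.11 ]
 [ 0.146  0.001  0.119]
 [ 0.148 -0.002  0.116]
 [ 0.149  0.012  0.116]
 [ 0.149 -0.014  0.115]
 [ 0.147 -0.012  0.118]
 [ 0.146  0.003  0.119]
 [ 0.149 -0.009  0.114]]
```

View pics/q2.png

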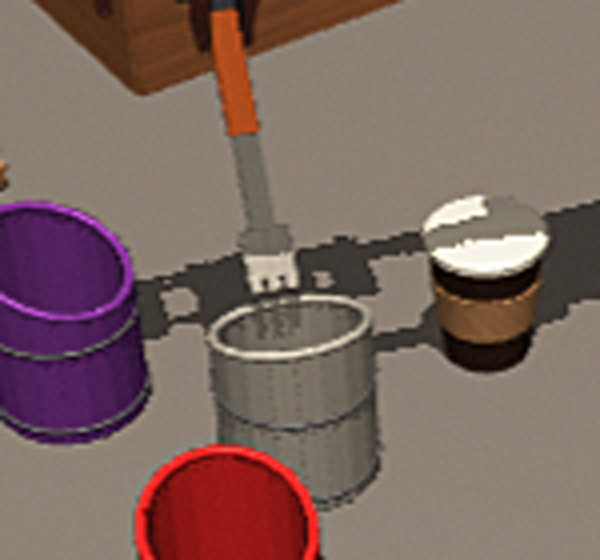

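Emit:
step_arm(dp=[[0.8, -0.02, 0.47], [0.9, -0.01, 0.53], [0.9, -0.01, 0.53], [0.9, -0.01, 0.53], [0.9, 0, 0.53], [0.9, 0, 0.53], [0.9, 0, 0.53], [0.9, 0, 0.53], [0.8, 0, 0.47], [0, 0, 0]], rot=[[0.1, 0, -0.1], [0, 0, 0], [0, 0, 0], [0, 0, 0], [0, 0, 0], [0, 0, 0], [0, 0, 0], [0, 0, 0], [0, 0, 0], [0, 0, 0]])

```text
time_s: 12.7
position: [0.6386, -0.212, 0.3243]
eef_rot: [2.413, 1.577, -0.492]
force: [-0.8, -0.1, -0.6]
finger_gap: 0.199
gripper_force: 45.0
```

```bash
python3 ins.py; python3 -c "
from h import *
print(ctrl.observe()['force'],ctrl.observe()['ft_torque'])
im=grab('side'); cv2.imwrite('pics/q3.png',cv2.resize(im['pixels'][120:260,180:330,::-1],None,fx=4,fy=4,interpolation=2))"
```

```text
tip [ 0.632 -0.23   0.11 ] g [ 0.591 -0.32   0.247] axis elev 53.300000000000026 axis in tool [86.34  -0.    50.453]
t 12.7 grasp now [ 0.613 -0.27   0.174]
dp in current tool cm [-7.816  0.005 -4.587] | in target tool [-7.817  0.013 -4.586] rot deg [-0.055 -0.004  0.028]
tip [ 0.661 -0.164  0.013] g [ 0.62  -0.254  0.151] axis elev 53.300000000000026 axis in tool [86.34  -0.    50.453]
t 12.7 grasp now [ 0.613 -0.27   0.174]
dp in current tool cm [2.544 0.016 1.468] | in target tool [2.544 0.013 1.468] rot deg [-0.055 -0.004  0.028]
[-0.799 -0.128 -0.559] [ 0.198 -0.098  0.014]
```

View pics/q3.png

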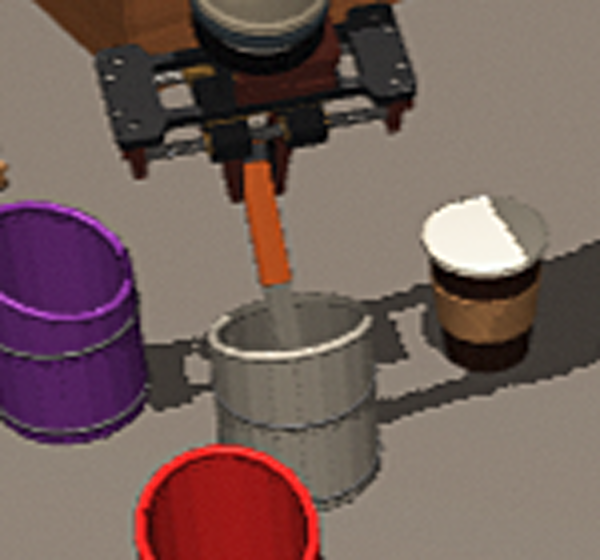

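Emit:
step_arm(dp=[[0.4, 0, 0.23], [0.4, 0, 0.23], [0.4, 0, 0.23], [0.4, 0, 0.23], [0.3, 0, 0.17], [0.3, 0, 0.17], [0.2, 0, 0.12], [0, 0, 0], [0, 0, 0], [0, 0, 0]], rot=[[0, 0, 0], [0, 0, 0], [0, 0, 0], [0, 0, 0], [0, 0, 0], [0, 0, 0], [0, 0, 0], [0, 0, 0], [0, 0, 0], [0, 0, 0]])

```text
time_s: 13.75
position: [0.6452, -0.1977, 0.3043]
eef_rot: [2.413, 1.574, -0.489]
force: [-0.2, 0.6, -1.4]
finger_gap: 0.201
gripper_force: 45.0
```

```bash
cat > cr.py <<'E'
from h import *
s=ctrl.observe(); print(s['time_s'],'F',s['force'],'T',s['ft_torque'])
R=Ro.from_rotvec(s['eef_rot']); g=s['position']+R.apply([0,0,ctrl.grasp_offset])
C=np.array([.648,-.1935,0]);u=np.array([-.402,-.916,0]);w=np.array([.916,-.402,0])
for n in('side','top'):
    im=grab(n); W=world(im); h=cv2.cvtColor(im['pixels'],cv2.COLOR_RGB2HSV); D=W-C; r=np.hypot(D[...,0],D[...,1])
    m=(h[...,1]>170)&(h[...,0]<20)&(h[...,2]>90)&(D@u>.02)&(D@u<.16)&(abs(D@w)<.05)&(W[...,2]>.09)&(W[...,2]<.22)
    if m.sum()>8:
        P=np.c_[-D[m]@u,-D[m]@w,W[m][:,2]]; d=np.linalg.svd(P-P.mean(0))[2][0]; d*=-np.sign(d[2]); t=(P-P.mean(0))@d; print(n,'orange crock frame',len(P),P.mean(0),d,'elev',np.degrees(np.arcsin(-d[2])),P.mean(0)+d*t.min())
    m=(r<.053)&(W[...,2]>.05)&(W[...,2]<.14)&(h[...,1]<80); P=W[m]; print(n,'crock bbox',P.min(0),P.max(0))
    # sanity rim
    A=np.c_[2*P[:,:2],np.ones(len(P))]; c=np.linalg.lstsq(A,(P[:,:2]**2).sum(1),rcond=None)[0]; print('circ',c[:2])
E
python3 cr.py; python3 ins.py | tail -1
```

```text
13.75 F [-0.161  0.631 -1.37 ] T [ 0.17  -0.174  0.002]
side orange crock frame 222 [-0.047  0.001  0.129] [ 0.602 -0.037 -0.798] elev 52.89562149986865 [-0.07   0.002  0.159]
side crock bbox [ 0.598 -0.246  0.05 ] [ 0.7   -0.143  0.134]
circ [ 0.65  -0.194]
top crock bbox [ 0.598 -0.204  0.05 ] [ 0.689 -0.141  0.136]
circ [ 0.64  -0.169]
dp in current tool cm [ 0.316 -0.008  0.247] | in target tool [ 0.316 -0.008  0.247] rot deg [ 0.075 -0.001 -0.094]
```

Emit:
step_arm(dp=[[0.15, 0, 0.12], [0.15, 0, 0.12], [0, 0, 0], [0.04, 0, 0.09], [0, 0, 0], [0, 0, 0], [0, 0, 0], [0, 0, 0], [0, 0, 0], [0, 0, 0]], rot=[[0, 0, 0], [0, 0, 0], [0, 0, 0], [0, 0, 0], [0, 0, 0], [0, 0, 0], [0, 0, 0], [0, 0, 0], [0, 0, 0], [0, 0, 0]])

```text
time_s: 14.85
position: [0.6458, -0.1962, 0.3007]
eef_rot: [2.412, 1.572, -0.489]
force: [-1.8, -2.0, 4.9]
finger_gap: 0.202
gripper_force: 45.0
```

```bash
python3 cr.py; python3 ins.py | tail -1
```

```text
14.85 F [-1.849 -1.991  4.919] T [-0.405  0.383  0.057]
side orange crock frame 218 [-0.046  0.     0.125] [ 0.595 -0.041 -0.803] elev 53.415413869393426 [-0.068  0.002  0.155]
side crock bbox [ 0.598 -0.246  0.05 ] [ 0.7   -0.141  0.135]
circ [ 0.649 -0.194]
top crock bbox [ 0.598 -0.203  0.05 ] [ 0.687 -0.141  0.136]
circ [ 0.64 -0.17]
dp in current tool cm [ 0.024 -0.011 -0.026] | in target tool [ 0.024 -0.011 -0.026] rot deg [ 0.115  0.04  -0.127]
```

Emit:
step_arm(dp=[[0, 0, 0], [0, 0, 0], [0, 0, 0], [0, 0, 0], [0, 0, 0], [0, 0, 0], [0, 0, 0], [0, 0, 0], [0, 0, 0], [0, 0, 0]], rot=[[0, 0, 0], [0, 0, 0], [0, 0, 0], [0, 0, 0], [0, 0, 0], [0, 0, 0], [0, 0, 0], [0, 0, 0], [0, 0, 0], [0, 0, 0]], claw=0.4)

```text
time_s: 15.95
position: [0.6459, -0.1959, 0.2997]
eef_rot: [2.413, 1.574, -0.49]
force: [-0.6, -0.1, -0.1]
finger_gap: 0.601
gripper_force: 0.0
```

```bash
python3 cr.py
```

```text
15.95 F [-0.569 -0.093 -0.132] T [ 0.132 -0.137 -0.061]
side orange crock frame 215 [-0.046 -0.001  0.124] [ 0.62  -0.004 -0.785] elev 51.67546483363014 [-0.07  -0.     0.154]
side crock bbox [ 0.599 -0.246  0.05 ] [ 0.7   -0.141  0.135]
circ [ 0.649 -0.194]
top crock bbox [ 0.6  -0.2   0.05] [ 0.687 -0.142  0.137]
circ [ 0.64 -0.17]
```

Emit:
step_arm(dp=[[0, 0, -0.5], [0, 0, -1], [0, 0, -1.5], [0, 0, -2], [0, 0, -2], [0, 0, -2], [0, 0, -2], [0, 0, -2], [0, 0, -2], [0, 0, -2]], rot=[[0, 0, 0], [0, 0, 0], [0, 0, 0], [0, 0, 0], [0, 0, 0], [0, 0, 0], [0, 0, 0], [0, 0, 0], [0, 0, 0], [0, 0, 0]])

```text
time_s: 17.05
position: [0.6723, -0.134, 0.4588]
eef_rot: [2.412, 1.573, -0.487]
force: [0.1, -0.6, 0.0]
finger_gap: 0.601
gripper_force: 0.0
```

```bash
python3 cr.py; cat > fl.py <<'E'
from h import *
B=np.array([.512,.194]); ex=np.array([.113,.9936])
def tipw(bx,z): return np.r_[B+ex*bx,z]
def fdelta(bx,z,y=0):
    p=tipw(bx,z); delta(p+[0,0,.182-.1633],83.5,0)
if __name__=='__main__':
    print('arc')
    for q in np.arange(1.6,-.01,-.1):
        o=.002+.010*np.sin(q); r=.15; print('%.1f bx %.4f z %.4f'%(q,.088-r*np.cos(q)+o*np.sin(q),.086+r*np.sin(q)+o*np.cos(q)))
    fdelta(.115,.325); fdelta(.115,.235)
    # flap edge now
    im=grab('top'); W=world(im); h=cv2.cvtColor(im['pixels'],cv2.COLOR_RGB2HSV)
    m=(h[...,2]<90)&(W[...,2]>.24)&(W[...,2]<.30)&(abs((W[...,:2]-B)@[.9936,-.113])<.11)&(abs((W[...,:2]-B)@ex)<.2); m[:,290:]=0
    P=W[m]; print(m.sum(),'edge bx',np.percentile((P[:,:2]-B)@ex,[2,50,98]),'z',np.percentile(P[:,2],[2,50,98]))
E
python3 fl.py
```

```text
17.05 F [ 0.078 -0.565  0.027] T [ 0.143 -0.122  0.005]
side orange crock frame 218 [-0.047 -0.001  0.125] [ 0.6   -0.006 -0.8  ] elev 53.09368163527642 [-0.077 -0.     0.165]
side crock bbox [ 0.599 -0.245  0.05 ] [ 0.701 -0.143  0.136]
circ [ 0.65  -0.194]
top orange crock frame 14 [-0.064  0.003  0.151] [-0.012 -0.944 -0.331] elev 19.301767393842795 [-0.064  0.01   0.153]
top crock bbox [ 0.597 -0.242  0.05 ] [ 0.692 -0.176  0.116]
circ [ 0.647 -0.193]
arc
1.6 bx 0.1044 z 0.2356
1.5 bx 0.0893 z 0.2365
1.4 bx 0.0742 z 0.2358
1.3 bx 0.0591 z 0.2336
1.2 bx 0.0442 z 0.2299
1.1 bx 0.0297 z 0.2246
1.0 bx 0.0157 z 0.2178
0.9 bx 0.0025 z 0.2096
0.8 bx -0.0099 z 0.2000
0.7 bx -0.0213 z 0.1891
0.6 bx -0.0315 z 0.1770
0.5 bx -0.0404 z 0.1639
0.4 bx -0.0479 z 0.1498
0.3 bx -0.0538 z 0.1351
0.2 bx -0.0582 z 0.1197
0.1 bx -0.0610 z 0.1040
-0.0 bx -0.0620 z 0.0880
t 17.15 grasp now [ 0.648 -0.192  0.311]
dp in current tool cm [ 29.952 -31.187 -17.901] | in target tool [ 42.236 -19.63   -4.58 ] rot deg [ -2.964  22.79  -17.041]
t 17.15 grasp now [ 0.648 -0.192  0.311]
dp in current tool cm [ 33.453 -31.262  -9.61 ] | in target tool [ 42.236 -19.63    4.42 ] rot deg [ -2.964  22.79  -17.041]
445 edge bx [0.072 0.075 0.082] z [0.249 0.272 0.278]
```

Emit:
step_arm(dp=[[0, 0, -1], [0, 0, -1], [0, 0, -1], [0, 0, 0], [0, 0, 0], [0, 0, 0], [0, 0, -2], [0, 0, 0], [0, 0, 0], [0, 0, 0]], rot=[[0, 7.6, 0], [0, 7.6, 0], [0, 7.6, 0], [0, 0, -5.7], [0, 0, -5.7], [0, 0, -5.8], [0, 0, 0], [0, 0, 0], [0, 0, 0], [0, 0, 0]], claw=1)

```text
time_s: 18.2
position: [0.6758, -0.1278, 0.5037]
eef_rot: [2.344, 2.089, -0.005]
force: [0.5, -0.1, -0.7]
finger_gap: 0.004
gripper_force: 0.0
```

```bash
python3 -c "
from fl import *
fdelta(.12,.325)"
```

```text
t 18.2 grasp now [ 0.676 -0.128  0.34 ]
dp in current tool cm [ 42.091 -19.97   -0.459] | in target tool [ 42.116 -19.918  -0.326] rot deg [-0.052  0.206 -0.07 ]
```

Emit:
step_arm(dp=[[3, -1.4, 0], [3, -1.4, 0], [3, -1.4, 0], [3, -1.4, 0], [3, -1.4, 0], [3, -1.4, 0], [3, -1.4, 0], [3, -1.4, 0], [3, -1.4, 0], [3, -1.4, 0]], rot=[[0, 0, 0], [0, 0, 0], [0, 0, 0], [0, 0, 0], [0, 0, 0], [0, 0, 0], [0, 0, 0], [0, 0, 0], [0, 0, 0], [0, 0, 0]])

```text
time_s: 19.2
position: [0.5702, 0.1876, 0.5027]
eef_rot: [2.343, 2.089, -0.006]
force: [0.5, 1.0, 0.3]
finger_gap: 0.002
gripper_force: 0.0
```

Emit:
step_arm(dp=[[3, -1.5, 0], [3, -1.5, 0], [3, -1.5, 0], [3, -1.5, 0], [0, 0, 0], [0, 0, 2], [0, 0, 2], [0, 0, 2], [0, 0, 2], [0, 0, 0]], rot=[[0, 0, 0], [0, 0, 0], [0, 0, 0], [0, 0, 0], [0, 0, 0], [0, 0, 0], [0, 0, 0], [0, 0, 0], [0, 0, 0], [0, 0, 0]])

```text
time_s: 20.2
position: [0.5251, 0.3113, 0.4189]
eef_rot: [2.345, 2.089, -0.015]
force: [-0.4, -0.5, 0.0]
finger_gap: 0.008
gripper_force: 0.0
```

```bash
python3 -c "
from fl import *
fdelta(.0893,.2365);fdelta(.0157,.2178)"
```

```text
t 20.2 grasp now [0.524 0.31  0.256]
dp in current tool cm [-2.872  0.03   0.058] | in target tool [-2.873  0.024  0.035] rot deg [-0.295  0.453 -0.101]
t 20.2 grasp now [0.524 0.31  0.256]
dp in current tool cm [-10.217   0.054   1.986] | in target tool [-10.233   0.026   1.905] rot deg [-0.295  0.453 -0.101]
```

Emit:
step_arm(dp=[[-1.4, 0, 0], [-1.5, 0, 0], [-1.5, 0, 0.1], [-1.5, 0, 0.2], [-1.5, 0, 0.4], [-1.45, 0, 0.5], [-1.4, 0, 0.7], [-1.3, 0, 0.8], [-1.25, 0, 0.95], [-1.15, 0, 1.1]], rot=[[-0.3, 0.4, 0], [0, 0, 0], [0, 0, 0], [0, 0, 0], [0, 0, 0], [0, 0, 0], [0, 0, 0], [0, 0, 0], [0, 0, 0], [0, 0, 0]])

```text
time_s: 21.2
position: [0.5089, 0.1723, 0.3753]
eef_rot: [2.343, 2.089, 0.01]
force: [-0.0, 1.2, 0.2]
finger_gap: 0.006
gripper_force: 0.5
```

```bash
python3 -c "
from fl import *
fdelta(-.0213,.1891);fdelta(-.0538,.1351);fdelta(-.062,.088);print(ctrl.observe()['force'])"
```

```text
t 21.2 grasp now [0.51  0.173 0.212]
dp in current tool cm [0.063 0.059 0.417] | in target tool [0.065 0.062 0.417] rot deg [ 0.355 -0.184 -0.074]
t 21.2 grasp now [0.51  0.173 0.212]
dp in current tool cm [-3.204  0.03   5.807] | in target tool [-3.185  0.062  5.817] rot deg [ 0.355 -0.184 -0.074]
t 21.2 grasp now [0.51  0.173 0.212]
dp in current tool cm [-4.039  0.002 10.514] | in target tool [-4.005  0.062 10.527] rot deg [ 0.355 -0.184 -0.074]
[-0.05   1.19   0.241]
```

Emit:
step_arm(dp=[[-1, 0, 1.3], [-0.9, 0, 1.3], [-0.75, 0, 1.4], [-0.6, 0, 1.5], [-0.45, 0, 1.5], [-0.3, 0, 1.5], [0, 0, 0.6], [0, 0, 0.4], [0, 0, 0], [0, 0, 0]], rot=[[0, 0, 0], [0, 0, 0], [0, 0, 0], [0, 0, 0], [0, 0, 0], [0, 0, 0], [0, 0, 0], [0, 0, 0], [0, 0, 0], [0, 0, 0]])

```text
time_s: 22.2
position: [0.5054, 0.1344, 0.2808]
eef_rot: [2.342, 2.09, 0.011]
force: [0.3, -0.4, -0.3]
finger_gap: 0.007
gripper_force: 0.0
```

```bash
python3 -c "
from fl import *
fdelta(-.062,.088);print(ctrl.observe()['force'])"
```

```text
t 22.2 grasp now [0.506 0.135 0.118]
dp in current tool cm [-0.211 -0.02   1.082] | in target tool [-0.207 -0.013  1.082] rot deg [ 0.363 -0.204 -0.023]
[ 0.318 -0.407 -0.28 ]
```

Emit:
step_arm(dp=[[-0.1, 0, 0.3], [-0.1, 0, 0.3], [0, 0, 0.2], [0, 0, 0.1], [0, 0, 0.1], [0, 0, 0.1], [0, 0, 0.1], [0, 0, 0.1], [0, 0, 0], [0, 0, 0]], rot=[[0, 0, 0], [0, 0, 0], [0, 0, 0], [0, 0, 0], [0, 0, 0], [0, 0, 0], [0, 0, 0], [0, 0, 0], [0, 0, 0], [0, 0, 0]])

```text
time_s: 23.2
position: [0.5049, 0.1321, 0.2702]
eef_rot: [2.342, 2.089, 0.011]
force: [-6.3, -1.8, 13.1]
finger_gap: 0.001
gripper_force: 6.7
```

```bash
python3 -c "
from fl import *
fdelta(-.062,.088);print(ctrl.observe()['force'])
for n in('top','side'):
    im=grab(n); W=world(im); h=cv2.cvtColor(im['pixels'],cv2.COLOR_RGB2HSV); bx=(W[...,:2]-B)@ex; by=(W[...,:2]-B)@[-.9936,.113]
    for s in((.06,.115),(-.115,-.06)):
        m=(h[...,2]<80)&(by>s[0])&(by<s[1])&(bx>-.12)&(bx<-.07)&(W[...,2]>.05)&(W[...,2]<.2); P=W[m]; print(n,s,m.sum(), np.percentile(P[:,2],[50,90,98]) if m.sum() else '')
    m=(h[...,2]<80)&(abs(by)<.11)&(abs(bx)<.13)&(W[...,2]>.2); print('high black',m.sum())
"
```

```text
t 23.2 grasp now [0.506 0.133 0.107]
dp in current tool cm [0.028 0.01  0.02 ] | in target tool [0.028 0.01  0.019] rot deg [ 0.408 -0.198 -0.049]
[-6.289 -1.841 13.084]
top (0.06, 0.115) 184 [0.09  0.094 0.169]
top (-0.115, -0.06) 149 [0.09  0.095 0.176]
high black 1311
side (0.06, 0.115) 134 [0.089 0.092 0.094]
side (-0.115, -0.06) 219 [0.091 0.182 0.197]
high black 2360
```

Emit:
step_arm(dp=[[0, 0, 0.1], [0, 0, 0], [0, 0, 0], [0, 0, -0.5], [0, 0, -1], [0, 0, -2], [0, 0, -2], [0, 0, -2], [0, 0, -2], [0, 0, 0]], rot=[[0, 0, 0], [0, 0, 0], [0, 0, 0], [0, 0, 0], [0, 0, 0], [0, 0, 0], [0, 0, 0], [0, 0, 0], [0, 0, 0], [0, 0, 0]])

```text
time_s: 24.3
position: [0.5048, 0.1321, 0.3647]
eef_rot: [2.341, 2.088, 0.017]
force: [0.2, -0.2, 0.4]
finger_gap: 0.005
gripper_force: 0.0
```

```bash
python3 cr.py; python3 -c "
from fl import *
im=grab('side'); W=world(im); h=cv2.cvtColor(im['pixels'],cv2.COLOR_RGB2HSV); bx=(W[...,:2]-B)@ex; by=(W[...,:2]-B)@[-.9936,.113]
m=(h[...,2]<80)&(abs(by)<.115)&(bx>-.115)&(bx<-.085)&(W[...,2]>.05)&(W[...,2]<.15); print(m.sum(),np.percentile(W[m][:,2],[50,90,98]))
for c,l in(((.481,-.204),'lid'),):
    m=(np.hypot(W[...,0]-c[0],W[...,1]-c[1])<.06)&(W[...,2]>.09)&(W[...,2]<.12); P=W[m]; print(l,(P.min(0)+P.max(0))/2)
"
```

```text
24.3 F [ 0.171 -0.22   0.377] T [-0.048 -0.091  0.014]
side orange crock frame 224 [-0.048 -0.001  0.125] [ 0.621 -0.008 -0.784] elev 51.616757013067925 [-0.078 -0.     0.164]
side crock bbox [ 0.599 -0.246  0.05 ] [ 0.701 -0.142  0.133]
circ [ 0.649 -0.194]
top orange crock frame 157 [-0.045  0.004  0.126] [ 0.599 -0.014 -0.8  ] elev 53.174703193597104 [-0.066  0.004  0.154]
top crock bbox [ 0.597 -0.242  0.05 ] [ 0.698 -0.141  0.137]
circ [ 0.648 -0.19 ]
406 [0.09  0.092 0.093]
lid [ 0.483 -0.204  0.098]
```

```bash
python3 -c "
from bench import ctrl
print(ctrl.job_done())"
```

```text
the job is handed in; nothing more can be done
None
```

The job is handed in, but no verdict came back. By my measurements, the tongs stand tips-down in the crock, leaning over the middle of its low front lip, and the flap is shut. The crock and coffee cup are where they started; I did not re-measure the rolls.

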